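Return the spice jar to the carousel and bring it to the front

ROBOT

A 7-joint arm with a two-finger parallel gripper is mounted at the origin on a cart in front of the work surface, level with it; the furniture and walls round the work are solid. World frame = base frame: x ahead of the robot, y to its left, z up, the work surface at z = 0. Lengths are in m, angles in degrees, forces in N, time in s.
With the tool pointing down it reaches from about 0.4 to 0.875 m from the base axis. Payload 19.3 kg.
Tool frame: the origin (TCP) lies at the very end of the fingers, on their centre line; the grasp point (between the pads) lies 19 mm behind it; z points along the fingers, y is the line along which they close (so a half turn about z gives the same grasp; the last joint's range is limited). The gripper opens to 85 mm and grips with 20 to 120 N. Pads are 22 mm wide; open, the fingers measure 114 mm over their backs; the gripper's body (76 mm by 85 mm) begins 54 mm behind the grasp point. The pads swing forward as they close: fully open they stand 13 mm farther back than shut.
Start: joints at [-72.949, 29.874, -2.08, 91.645, 1.215, 58.505, -6.463], TCP at [0.225, 0.583, 0.192] pointing down, gripper open.
Joint ranges: [-166.77, 166.77], [-17.47, 122.26], [-85.68, 81.53], [9.62, 139.38], [-72.42, 252.41], [9.2, 110.78], [-144.41, 144.41]. Speed limits (degrees/s): [108.29, 108.29, 136.94, 136.94, 172.46, 172.46, 172.46].

INTERFACE

Orientations are given as [roll, pitch, yaw] about the fixed x, y, z axes, in that order (R = Rz(yaw) Ry(pitch) Rx(roll)).
In Python, from station import manip gives the robot as it stands. The module is installed in compiled form; this text tells all that it offers.
- The arm moves only by the shell command python3 -m creep 'ROWS' [FORCE]. ROWS is a JSON object of lists of equal length, an entry for each row: "translation": the shift along the world's x, y, z in m, a list of three; "twist": the turn, a rotation vector about the world's x, y, z in degrees, a list of three; "grip": the closure, from -1 (fully open) to 1 (shut). In form: {"translation": [[x, y, z], ...], "twist": [[ax, ay, az], ...], "grip": [grip, ...]}. A call has 1 to 20 rows; each row is the pose to reach, as a shift and turn from the pose commanded when the call began; what a row does not reach only later rows make up. A row lasts 1/12 s, in which the tool goes at most 41.7 mm and 7.16 degrees, less where a joint would pass 70% of its speed; a pose out of reach is approached as far as the arm can. A call with a gripper value outside its range is refused whole. The fingers move at their own pace and stop on an object; FORCE is the grip in N (left out, the last holds). Time passes only in rows, so rows that repeat a pose let the fingers close. It gives the time, the measured TCP pose, the force, the opening and the grip force at its end, in the units of the state.
- manip.get_obs(): the state, without advancing time (a new reading comes with each control period).
- manip.read_camera(name): name is "side" or "top" or "wrist"; returns the picture (384x512x3 uint8, red, green, blue); there is no depth.
- manip.camera_info(name): a dict with "fx", "fy", "cx", "cy" (pixels), "dist_coeffs" ([k1, k2, p1, p2, k3] as OpenCV has them; the pictures are not rectified), "cam_to_world" (4x4, takes a point from camera to world coordinates); the wrist camera has in their place "mount" (4x4, takes a point from camera to tool coordinates, whose origin is the TCP and whose axes are the flange's). Camera axes: x right, y down, z forward; pixel columns grow to the right and rows downward; lengths in m; the calibration is good to about 2 mm. A picture is of the moment at which its call begins: read the wrist's pose just before it. camera_info takes no time and is no camera call.
- manip.hand_in(): hands the job in; it is judged then, once.
Trained networks look in the newest picture that a camera, given by its name, has taken for a name from the list of things; names that differ only in an ending like _2 or _b are one class to them, and where a whole thing is asked for, a point or a joint stands for the part that bears it (a point fixed in the world has none). Each returns a list of dicts, best first, with "confidence" (0 to 1); they miss things now and then, are a little off and sometimes report something else, mostly with a low value. They report only what shows in the picture. A call takes as long as a camera call. They do not tell look-alikes from the thing itself.
- manip.search_frame(camera, label): "location" ([x, y, z] in m, in the coordinates of the camera as it stood for that picture, good to about 4 mm: the middle of the surface that is visible of it).
- manip.regions_of(camera, label): "pixels" (384x512 bool, what is visible of it).
The state is a dict: "t": time; "q": joint angles; "joint_vel": joint speeds; "effort": joint torques, N m; "tcp_pos": TCP position; "tcp_rot": TCP orientation; "wrist_force": force on the tool from outside, world axes, zero at the start; "wrist_torque": the same for the moment, N m; "gripper_width": finger opening in m; "grasp_force": force on a finger pad.
Only numpy, scipy, OpenCV 4.12 (cv2) and the standard library are available. Lean on these libraries where they do the work, as an engineer would, in place of code of your own. Each camera call takes 0.05 s, during which the arm holds its last target. There are 200 camera calls.

TASK

Put the red-lidded spice jar back: slide it all the way down into the empty cup of the spice carousel and let go of it. Have the carousel turned so that this jar faces the front, in the middle of the side where the wire rail is open, and finish with the gripper still closed on the wooden handle on top, holding the carousel still so the jar can be taken out. Leave the other things on the worktop where they stand.

Things in the scene. Friction and masses are not known exactly. Their poses are not given: they have to be found in the camera images.
- red_jar: loose spice jar standing upright on the worktop: amber glass, paper label, ribbed red lid. 45 mm across and 105 mm high in all; the lid is the top 25 mm and 41 mm across over the ribs; the foot is chamfered to 39 mm. 0.08 to 0.17 kg. Origin: centre of the underside, z up along the jar
- spice_rack: fixed round beech base of the spice carousel, 280 mm across and 18 mm high, standing on the worktop; it cannot move. A low wire rail (top 60 mm above the worktop, 132 mm from the axis) runs round its back and sides and is open at the front, over 54 degrees either side of the middle. Origin: on the turning axis, at worktop height. Its -x axis points to the middle of the open front, z up
- carousel: turntable on the rack, turning both ways without stops about the vertical axis; slight friction (0.06 N m), stays where it is left. Origin on the axis, 21 mm above the worktop; z up, x towards the empty cup. Beech disc 232 mm across with five steel cups 72 degrees apart, 80 mm from the axis; four hold black-lidded jars of the red jar's size, fixed in them, lids 140 mm above the worktop
- empty_cup (a point): the empty steel cup on the turntable: this point is the centre of its inner floor, 35 mm above the worktop, 80 mm from the turning axis. Inside 48 mm across (the jar has 1.5 mm all round), outside 53 mm; the mouth flares to 57 mm inside in its top 8 mm; the rim is 48 mm above the inner floor. It turns with the turntable
- handle (a point): centre of the wooden grip bar on top of the central post, on the turning axis, 155 mm above the worktop. The bar is 56 mm long, 14 mm wide and 24 mm high (143 to 167 mm above the worktop), rounded, and turns with the carousel; y along its length, x across its width, towards the empty cup
- salt_shaker: glass shaker, 44 mm across, 90 mm high, bystander; origin at the centre of its underside. Behind it the wall cupboard overhangs the worktop: underside 480 mm up, front from about x 0.50, y 0.40 to x 0.74, y -0.50 (m), door handles 40 mm in front of that; keep wrist and arm clear of it
- pepper_shaker: the same kind of shaker, bystander; origin at the centre of its underside
- soap_pump: black soap dispenser, 76x65x174 mm, bystander; origin at the centre of its underside
Mind the look-alikes: they are no part of the job. What is meant by the red_jar is not black or blue, and is the larger of those in its own colour.

How it is judged (in metres and radians):
On the way, in this order (a step that is already met when the one before it is completed fails the run):
1. the red-lidded jar stands fully down in the empty cup and has been let go (horizontal distance between red_jar and empty_cup below 0.005 m and z of red_jar in the frame of empty_cup below 0.004 m and angle between red_jar's own z axis and vertical below 0.08 rad and contact force between the fingers and red_jar below 0.1 N), for 0.2 s.
2. the cup with the jar is at the middle of the open front and the gripper holds the handle (x of empty_cup in the frame of spice_rack below -0.05 m and y of empty_cup in the frame of spice_rack between -0.012 and 0.012 m and contact force between the fingers and carousel above 3 N and distance between the grasp point and handle below 0.04 m), for 0.3 s.
At the end, for the whole second after the job is handed in: the red-lidded jar stands upright and fully down in its cup (within 4 mm of the floor, untouched by the robot), the cup is at the middle of the open front (within 12 mm to either side, about 8.5 degrees), the gripper is closed on the wooden handle with more than 3 N, and the carousel is still (all of step 2 and horizontal distance between red_jar and empty_cup below 0.005 m and z of red_jar in the frame of empty_cup below 0.004 m and angle between red_jar's own z axis and vertical below 0.08 rad and contact force between the arm and red_jar below 0.1 N and angular speed of carousel below 0.05 rad/s); the arm keeps its last pose, push and grip.
It fails at once if a bystander is moved by more than 30 mm (distance of any of salt_shaker, pepper_shaker, soap_pump from where it was at the start of the episode above 0.03 m).
It fails at once if a bystander is tipped over (angle between any of salt_shaker, pepper_shaker, soap_pump's own z axis and vertical above 0.5 rad).
It also fails if it takes over 72 s, if anything falls off the work surface, if the arm or the gripper's body presses on something with over 40 N, if the wrist force passes 120 N, or if a joint passes its speed limit or range.

## Working session

There is one attempt and no reset: what is moved stays moved. The work goes in short steps, Python scripts to look and compute and a shell command to move; the robot and the scene stay as the last step left them, time stands still between calls to the robot, and variables do not carry over. Pictures are saved under pics/ and viewed, at most 10 in all, crops included, and the job is handed in when it is done.

```bash
mkdir -p pics; cat > h.py <<'E'
from station import manip
import numpy as np, cv2
from scipy.spatial.transform import Rotation as R
def T(cam):
    ci=manip.camera_info(cam)
    if cam!='wrist': return np.array(ci['cam_to_world'])
    o=manip.get_obs(); M=np.eye(4); M[:3,:3]=R.from_euler('xyz',o['tcp_rot'],degrees=True).as_matrix(); M[:3,3]=o['tcp_pos']
    return M@np.array(ci['mount'])
def K(cam):
    c=manip.camera_info(cam); return np.array([[c['fx'],0,c['cx']],[0,c['fy'],c['cy']],[0,0,1.]]),np.array(c['dist_coeffs'],float)
def px2w(cam,uv,z,M=None):
    M=T(cam) if M is None else M; k,d=K(cam)
    p=cv2.undistortPoints(np.array([[uv]],float),k,d)[0,0]; r=M[:3,:3]@[p[0],p[1],1]; c=M[:3,3]
    return c+r*(z-c[2])/r[2]
def w2px(cam,P,M=None):
    M=np.linalg.inv(T(cam) if M is None else M); k,d=K(cam)
    return cv2.projectPoints(np.atleast_2d(np.array(P,float)),cv2.Rodrigues(M[:3,:3])[0],M[:3,3],k,d)[0][:,0]
def snap(cam,name):
    im=manip.read_camera(cam); cv2.imwrite(f'pics/{name}.png',im[:,:,::-1]); return im
E
python3 - <<'E'
from h import *
np.set_printoptions(precision=3,suppress=True)
ims=[snap(c,c) for c in ('top','side')]
for c in ('top','side'):
    M=T(c); print(c,M[:3,3],M[:3,2])
    for l in ('red_jar','empty_cup','handle','spice_rack','salt_shaker','pepper_shaker','soap_pump'):
        for d in manip.search_frame(c,l)[:4]:
            p=M@np.r_[d['location'],1]; print(c,l,round(d['confidence'],2),p[:3],w2px(c,p[:3],M)[0].round())
print(manip.get_obs())
E
```

```text
top [ 0.35  -0.209  1.442] [ 0.103 -0.015 -0.995]
top red_jar 0.71 [0.34  0.091 0.102] [142. 237.]
top red_jar 0.53 [0.427 0.043 0.106] [158. 208.]
top empty_cup 0.78 [ 0.506 -0.26   0.034] [258. 183.]
top handle 0.62 [ 0.505 -0.257  0.034] [257. 184.]
top spice_rack 0.71 [ 0.506 -0.256  0.029] [257. 184.]
top salt_shaker 0.62 [0.559 0.133 0.079] [131. 166.]
top pepper_shaker 0.46 [0.558 0.028 0.082] [165. 166.]
top soap_pump 0.56 [ 0.586 -0.533  0.111] [349. 153.]
side [-0.071 -0.556  1.037] [ 0.486  0.32  -0.813]
side red_jar 0.9 [0.414 0.041 0.071] [174. 190.]
side red_jar 0.65 [ 0.476 -0.02   0.052] [205. 188.]
side red_jar 0.61 [0.332 0.089 0.072] [143. 202.]
side red_jar 0.57 [0.403 0.126 0.05 ] [151. 185.]
side empty_cup 0.82 [ 0.494 -0.256  0.048] [277. 219.]
side handle 0.64 [ 0.492 -0.257  0.053] [277. 219.]
side spice_rack 0.75 [ 0.488 -0.268  0.031] [280. 226.]
side spice_rack 0.57 [ 0.495 -0.26   0.048] [279. 220.]
side salt_shaker 0.68 [0.556 0.129 0.053] [181. 151.]
side pepper_shaker 0.77 [0.553 0.024 0.056] [208. 164.]
side soap_pump 0.71 [ 0.576 -0.544  0.113] [392. 232.]
side soap_pump 0.16 [0.413 0.04  0.072] [174. 190.]
{'t': 0.8, 'q': array([-72.948,  29.872,  -2.078,  91.645,   1.214,  58.506,  -6.463]), 'joint_vel': array([-0.018, -0.058,  0.092,  0.031, -0.067,  0.034,  0.043]), 'effort': array([ -0.003, -92.675,   1.978, -37.024,   0.018,   0.002,  -0.   ]), 'tcp_pos': array([0.225, 0.583, 0.192]), 'tcp_rot': array([-180.   ,    0.001,  158.921]), 'wrist_force': array([-1.141,  0.607,  0.212]), 'wrist_torque': array([ 0.01 ,  0.02 , -0.005]), 'grasp_force': 0.0, 'gripper_width': 0.08490218503792608}
```

View pics/top.png

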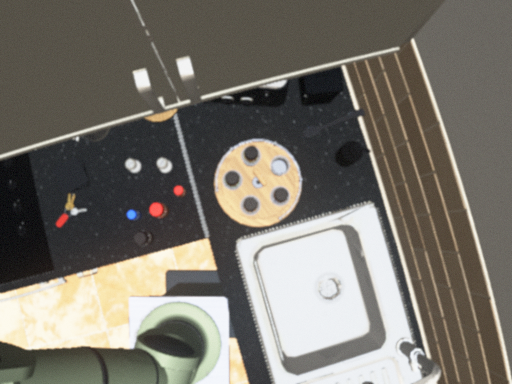

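View pics/side.png

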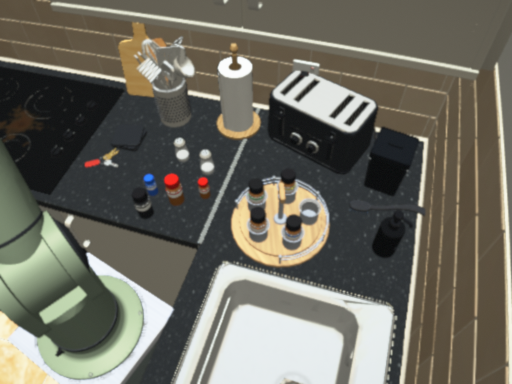

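The top picture has these candidates:
- large red lid at (157,210), side (174,190)
- small red lid at (179,190), side (204,187)
- blue at (132,214)
- black at (142,238)

I choose the large red one at top (157,210). The empty cup is at top (280,167), on the far right of the carousel. Next is a close crop to check the jar, and to see where the rail is open.

```bash
python3 - <<'E'
import cv2,numpy as np
from h import *
a=cv2.imread('pics/top.png');b=cv2.imread('pics/side.png')
r=lambda i,x,y,w,h,W,H:cv2.resize(i[y:y+h,x:x+w],(W,H),interpolation=cv2.INTER_CUBIC)
o=np.hstack([r(a,208,133,100,100,400,400),r(b,225,165,110,110,400,400)])
o2=np.hstack([r(a,120,150,80,40*2,200,200),r(b,130,130,90,90,200,200)])
o=np.vstack([o,np.hstack([o2,np.zeros((200,400,3),np.uint8)])]);cv2.imwrite('pics/c1.png',o)
# big red lid centroid in both
for c,im,bx in(('top',a,(145,198,172,222)),('side',b,(160,170,190,210))):
    x0,y0,x1,y1=bx;s=im[y0:y1,x0:x1].astype(int);m=(s[...,2]>110)&(s[...,1]<70)&(s[...,0]<70)
    ys,xs=np.nonzero(m);print(c,m.sum(),xs.mean()+x0,ys.mean()+y0,xs.min()+x0,xs.max()+x0,ys.min()+y0,ys.max()+y0, px2w(c,(xs.mean()+x0,ys.mean()+y0),.10))
E
```

```text
top 53 157.20754716981133 208.8490566037736 149 163 202 216 [0.42508112 0.04627043 0.1       ]
side 173 170.97687861271677 179.9479768786127 164 179 173 189 [0.42199409 0.05224353 0.1       ]
```

View pics/c1.png

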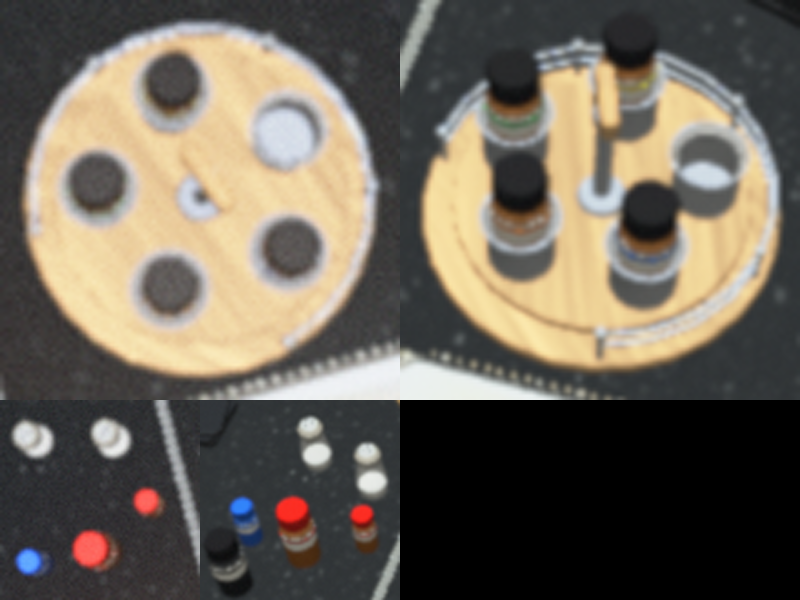

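The crop confirms the choice: the red jar at (90,548) is clearly larger than the small red one at (147,500). The rail is open at the lower left of the top crop, with its end posts at (35,232) and (288,343). The cup at (286,130) is nearly opposite. Next I work out the geometry.

```bash
python3 - <<'E'
from h import *
np.set_printoptions(precision=4,suppress=True)
f=lambda x,y:(207.6+x/4,132.6+y/4)
g=lambda x,y:(224.6+x*.275,164.6+y*.275)
c1=px2w('top',f(200,200),.018)
e1=px2w('top',f(35,232),.055);e2=px2w('top',f(288,343),.055)
s1=px2w('side',g(443,131) if 0 else g(43,131),.06);s2=px2w('side',g(200,330),.06)
cup=px2w('top',f(289,131),.083); cups=px2w('side',g(308,153),.083)
print('c',c1,'ends',e1,e2,s1,s2,'cup',cup,cups)
js=[((175,80)),((98,183)),((170,285)),((289,247))]
J=[px2w('top',f(*j),.14) for j in js]; S=[px2w('side',g(*j),.14) for j in [(230,33),(112,70),(120,173),(251,205)]]
print(J,S)
# fit centre+angle with five equally spaced at r=.08 ; order cup, then top-crop ccw
from scipy.optimize import least_squares
def fit(P):
    P=np.array([p[:2] for p in P])
    def r(v):
        a=v[2]+np.radians(72)*np.arange(len(P)); return (P-v[:2]-.08*np.c_[np.cos(a),np.sin(a)]).ravel()
    a0=np.arctan2(*(P[0]-P.mean(0))[::-1])
    s=least_squares(r,[*P.mean(0),a0]); return s.x[:2],np.degrees(s.x[2]),np.abs(s.fun).max()
print(fit([cup]+J));print(fit([cups]+[S[0],S[1],S[2],S[3]]))
for a,b,c in((e1,e2,c1),(s1,s2,c1)):
    print([np.degrees(np.arctan2(p[1]-c[1],p[0]-c[0])) for p in(a,b)],[np.hypot(*(p-c)[:2]) for p in (a,b)])
E
```

```text
c [ 0.5103 -0.258   0.018 ] ends [ 0.4825 -0.1288  0.055 ] [ 0.3947 -0.3231  0.055 ] [ 0.4814 -0.1289  0.06  ] [ 0.3943 -0.3208  0.06  ] cup [ 0.5554 -0.3245  0.083 ] [ 0.5552 -0.3205  0.083 ]
[array([ 0.5853, -0.2367,  0.14  ]), array([ 0.5098, -0.1797,  0.14  ]), array([ 0.4349, -0.2313,  0.14  ]), array([ 0.4616, -0.318 ,  0.14  ])] [array([ 0.5841, -0.2338,  0.14  ]), array([ 0.5085, -0.1769,  0.14  ]), array([ 0.4341, -0.23  ,  0.14  ]), array([ 0.4586, -0.3213,  0.14  ])]
(array([ 0.5094, -0.258 ]), np.float64(-55.63458978646542), np.float64(0.003359121912721433))
(array([ 0.5081, -0.2565]), np.float64(-54.88166930675312), np.float64(0.0016787016587505033))
[np.float64(102.14317631440963), np.float64(-150.63670760404057)] [np.float64(0.13215123871964335), np.float64(0.13269698630346607)]
[np.float64(102.64143091549549), np.float64(-151.5997169291764)] [np.float64(0.13238709566356538), np.float64(0.13190904452280336)]
```

```bash
python3 -m creep '{"translation":[[0,0,0.04],[0.199,-0.536,0.08],[0.199,-0.536,0.08],[0.199,-0.536,0.08],[0.199,-0.536,0.08],[0.199,-0.536,0.08],[0.199,-0.536,0.08],[0.199,-0.536,0.08],[0.199,-0.536,0.08],[0.199,-0.536,0.08],[0.199,-0.536,0.08],[0.199,-0.536,0.08],[0.199,-0.536,0.08],[0.199,-0.536,0.08],[0.199,-0.536,0.08],[0.199,-0.536,0.08],[0.199,-0.536,0.08],[0.199,-0.536,0.08],[0.199,-0.536,0.08],[0.199,-0.536,0.08]],"twist":[[0,0,0],[0,0,-34],[0,0,-34],[0,0,-34],[0,0,-34],[0,0,-34],[0,0,-34],[0,0,-34],[0,0,-34],[0,0,-34],[0,0,-34],[0,0,-34],[0,0,-34],[0,0,-34],[0,0,-34],[0,0,-34],[0,0,-34],[0,0,-34],[0,0,-34],[0,0,-34]],"grip":[-1,-1,-1,-1,-1,-1,-1,-1,-1,-1,-1,-1,-1,-1,-1,-1,-1,-1,-1,-1]}'
cat >> h.py <<'E'
def redfit(name):
    M=T('wrist'); im=snap('wrist',name); hsv=cv2.cvtColor(im,cv2.COLOR_RGB2HSV)
    m=(((hsv[...,0]<8)|(hsv[...,0]>172))&(hsv[...,1]>150)&(hsv[...,2]>90)).astype(np.uint8)
    n,_,st,ce=cv2.connectedComponentsWithStats(m)
    for i in range(1,n):
        if st[i,4]>60: print('red',st[i],ce[i].round(1),px2w('wrist',ce[i],.10,M).round(4))
    return im,M
E
python3 - <<'E'
from h import *
im,M=redfit('w1'); o=manip.get_obs(); print(o['t'],o['tcp_pos'],o['tcp_rot'],o['q'].round(1),M[:3,3],M[:3,2])
for d in manip.search_frame('wrist','red_jar'): print(d['confidence'],(M@np.r_[d['location'],1])[:3])
E
```

```text
t: 2.47
tcp_pos: [0.4235, 0.0481, 0.2716]
tcp_rot: [-180.0, -0.0, 125.0]
wrist_force: [0.2, -0.3, -0.6]
gripper_width: 0.0853
grasp_force: 0.0
red [240 146  34  35 907] [256.5 162.7] [0.4227 0.0525 0.1   ]
red [256 205  20  21 328] [265.4 215.1] [0.4733 0.0014 0.1   ]
2.5167 [0.42357976 0.04801795 0.27166985] [ 1.79999727e+02 -5.36341920e-03  1.25019119e+02] [-36.9   6.   24.7 114.4  -2.9  60.1  24.2] [0.37887412 0.111764   0.45399844] [ 0.17182679 -0.24469285 -0.95425414]
0.95 [ 0.47382419 -0.00445603  0.06222983]
0.88 [0.42200124 0.05744026 0.10357086]
0.86 [0.33993491 0.10044266 0.10595641]
0.69 [0.40758915 0.12904426 0.07548885]
0.64 [ 0.49639821 -0.1883541   0.03066315]
```

View pics/w1.png

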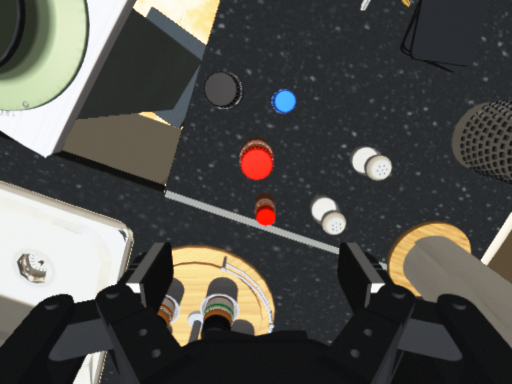

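The picture shows the large red lid at (256,163), the small red lid at (265,215), blue at (285,100) and black at (223,89). The fingers come down clear of all of these. I descend halfway and measure again.

```bash
python3 -m creep '{"translation":[[-0.001,0.0045,-0.04],[-0.001,0.0045,-0.08],[-0.001,0.0045,-0.12],[-0.001,0.0045,-0.142],[-0.001,0.0045,-0.142],[-0.001,0.0045,-0.142]],"twist":[[0,0,0],[0,0,0],[0,0,0],[0,0,0],[0,0,0],[0,0,0]],"grip":[-1,-1,-1,-1,-1,-1]}'
python3 - <<'E'
from h import *
im,M=redfit('w2'); o=manip.get_obs();print(o['tcp_pos'])
k=[w2px('wrist',[[.4225+.0205*np.cos(a),.0525+.0205*np.sin(a),.105] for a in np.linspace(0,6.28,40)],M)]
im=im[:,:,::-1].copy()
cv2.polylines(im,[np.round(k[0]).astype(np.int32)],True,(0,255,0),1); cv2.imwrite('pics/w2o.png',im)
E
```

```text
t: 3.07
tcp_pos: [0.4224, 0.0516, 0.1297]
tcp_rot: [-179.9, -0.0, 124.9]
wrist_force: [-0.1, -1.1, 1.2]
gripper_width: 0.0852
grasp_force: 0.0
red [ 229  175   54   56 2316] [255.6 202.8] [0.4219 0.0532 0.1   ]
red [255 257  30  32 745] [269.  272.4] [0.4676 0.0079 0.1   ]
[0.42322071 0.05183615 0.13067016]
```

View pics/w2o.png

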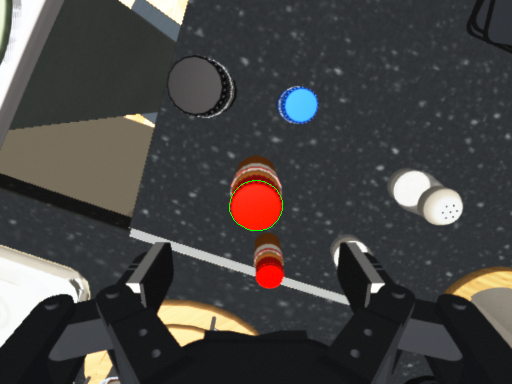

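The overlay circle matches the red lid (centre 256,205) within about a pixel, so the jar stands at (0.4225, 0.0525). I descend and grip the lid.

```bash
python3 -m creep '{"translation":[[0,0.0005,-0.025],[0,0.0005,-0.051],[0,0.0005,-0.051],[0,0.0005,-0.051],[0,0.0005,-0.051],[0,0.0005,-0.051],[0,0.0005,-0.051],[0,0.0005,-0.051],[0,0.0005,-0.051],[0,0.0005,-0.051],[0,0.0005,-0.051],[0,0.0005,-0.051],[0,0.0005,-0.051],[0,0.0005,-0.051]],"twist":[[0,0,0],[0,0,0],[0,0,0],[0,0,0],[0,0,0],[0,0,0],[0,0,0],[0,0,0],[0,0,0],[0,0,0],[0,0,0],[0,0,0],[0,0,0],[0,0,0]],"grip":[-1,-1,-1,-1,1,1,1,1,1,1,1,1,1,1]}' 45
```

```text
t: 4.28
tcp_pos: [0.4227, 0.0522, 0.0787]
tcp_rot: [-180.0, -0.0, 124.9]
wrist_force: [0.1, -0.1, 0.3]
gripper_width: -0.0002
grasp_force: 0.0
```

```bash
python3 - <<'E'
from h import *
im,M=redfit('w3'); a=snap('side','s3')
b=cv2.resize(a[130:240,110:250],(560,440),interpolation=cv2.INTER_CUBIC)[:,:,::-1]
o=np.zeros((440,800,3),np.uint8); o[:,:560]=b
o[:180,560:]=cv2.resize(im[:,:,::-1],(240,180)); cv2.imwrite('pics/c3.png',o)
E
```

```text
red [ 221  194   69   58 2449] [254.7 219.9] [0.4176 0.0593 0.1   ]
red [254 308   8  15  81] [257.5 314.4] [0.4596 0.0025 0.1   ]
```

View pics/c3.png

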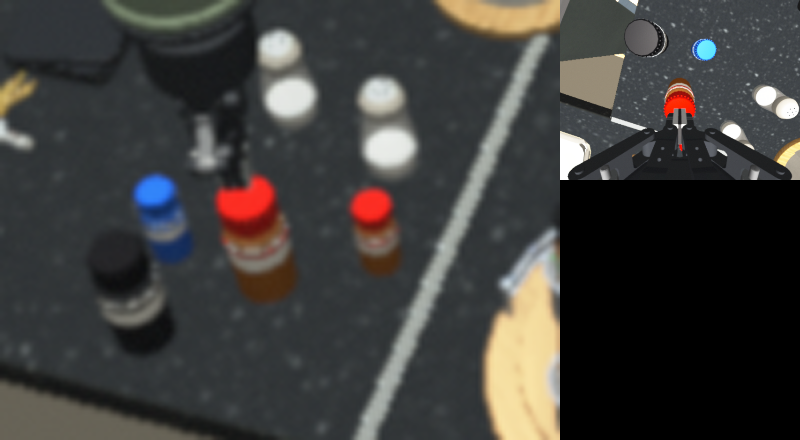

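```bash
python3 - <<'E'
from h import *
np.set_printoptions(precision=4,suppress=True)
o=manip.get_obs();print(o['tcp_pos'],o['wrist_force'])
print('tcp side px',w2px('side',[o['tcp_pos'],o['tcp_pos']+[0,0,.026]]))
a=cv2.imread('pics/s3.png').astype(int)[130:240,110:250]
m=((a[...,2]>120)&(a[...,1]<90)&(a[...,0]<90)).astype(np.uint8)
n,_,st,ce=cv2.connectedComponentsWithStats(m)
print([(st[i]+[110,130,0,0,0],ce[i]+[110,130]) for i in range(1,n) if st[i,4]>30])
for p in ([.4225,.0525],[.425,.046],[.41,.065]):
    print(p,w2px('side',[[*p,0],[*p,.105],[*p,.08]]))
for z in(0,): print('foot', px2w('side',(110+268/4,130+288/4),0.0),'lidtop',px2w('side',(110+246/4,130+197/4),.105))
E
```

```text
[0.4227 0.0522 0.0787] [ 0.3553  0.035  -0.5521]
tcp side px [[172.4718 184.3795]
 [170.8713 178.7691]]
[(array([164, 174,  15,  12, 128]), array([171.1562, 179.9219])), (array([198, 177,  10,   9,  76]), array([202.4737, 181.0263]))]
[0.4225, 0.0525] [[176.8727 200.2374]
 [170.7053 178.6966]
 [172.2482 184.0972]]
[0.425, 0.046] [[179.0669 200.573 ]
 [173.0481 179.0365]
 [174.554  184.4364]]
[0.41, 0.065] [[171.084  201.3607]
 [164.4989 179.8722]
 [166.1464 185.2601]]
foot [0.4175 0.0481 0.    ] lidtop [0.4221 0.0493 0.105 ]
```

```bash
python3 - <<'E'
from h import *
np.set_printoptions(precision=4,suppress=True)
M=T('wrist');o=manip.get_obs();p=o['tcp_pos']
print('mount',np.array(manip.camera_info('wrist')['mount']))
im=cv2.imread('pics/w3.png')
q=w2px('wrist',[p,p+[0,0,.026],p+[0,0,.06]],M);print(q)
for u in q: cv2.circle(im,tuple(np.round(u).astype(int)),2,(0,255,0),-1)
for c,col in(((.4225,.0525),(0,255,0)),((.411,.069),(255,0,255))):
    k=w2px('wrist',[[c[0]+.0205*np.cos(a),c[1]+.0205*np.sin(a),.105] for a in np.linspace(0,6.28,40)],M)
    cv2.polylines(im,[np.round(k).astype(np.int32)],True,col,1)
cv2.imwrite('pics/c4.png',cv2.resize(im[130:350,130:390],(780,660))[:600])
print(px2w('side',(168.7,176),.105))
E
```

```text
mount [[ 0.0015 -0.9542 -0.2992  0.0778]
 [ 1.      0.0014  0.0004 -0.    ]
 [ 0.0001 -0.2992  0.9542 -0.1824]
 [ 0.      0.      0.      1.    ]]
[[254.9376 219.4298]
 [254.9168 236.394 ]
 [254.8788 267.5245]]
[0.4272 0.0636 0.105 ]
```

View pics/c4.png

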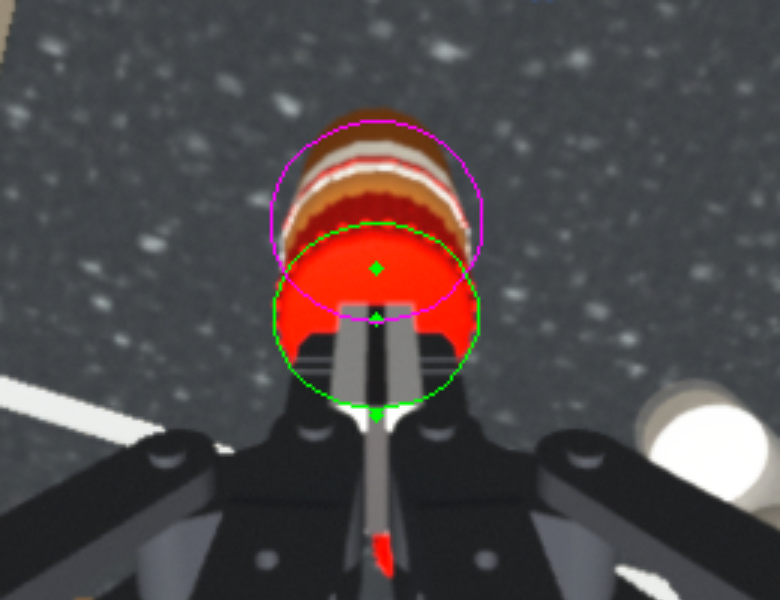

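The jar has not moved. Both views put the shut fingertips just above the lid, at roughly z 0.12, so the real tips sit well behind the reported TCP. I open, go 35 mm lower (the body still clears the lid by either reading) and close again.

```bash
python3 -m creep '{"translation":[[0,0,0.01],[0,0,0.01],[0,0,0.01],[0,0,0.01],[0,0,0.01],[0,0,0.01],[0,0,0.01],[0,0,0.01],[0,0,-0.01],[0,0,-0.025],[0,0,-0.035],[0,0,-0.035],[0,0,-0.035]],"twist":[[0,0,0],[0,0,0],[0,0,0],[0,0,0],[0,0,0],[0,0,0],[0,0,0],[0,0,0],[0,0,0],[0,0,0],[0,0,0],[0,0,0],[0,0,0]],"grip":[-1,-1,-1,-1,-1,-1,-1,-1,-1,-1,-1,-1,-1]}'
python3 -m creep '{"translation":[[0,0,0],[0,0,0],[0,0,0],[0,0,0],[0,0,0],[0,0,0],[0,0,0],[0,0,0],[0,0,0],[0,0,0]],"twist":[[0,0,0],[0,0,0],[0,0,0],[0,0,0],[0,0,0],[0,0,0],[0,0,0],[0,0,0],[0,0,0],[0,0,0]],"grip":[1,1,1,1,1,1,1,1,1,1]}' 45
```

```text
t: 5.47
tcp_pos: [0.4225, 0.052, 0.0436]
tcp_rot: [-179.9, -0.0, 124.9]
wrist_force: [0.2, 0.5, 0.5]
gripper_width: 0.0857
grasp_force: 0.0
t: 6.3
tcp_pos: [0.4232, 0.0523, 0.0444]
tcp_rot: [179.9, 0.0, 124.9]
wrist_force: [-3.0, -0.4, 15.0]
gripper_width: 0.0386
grasp_force: 43.4
```

Gripped: width 38.6 mm, 43 N. I lift and check.

```bash
python3 -m creep '{"translation":[[0,0,0.01],[0,0,0.02],[0,0,0.05],[0,0,0.08],[0,0,0.12],[0,0,0.15],[0,0,0.15],[0,0,0.15]],"twist":[[0,0,0],[0,0,0],[0,0,0],[0,0,0],[0,0,0],[0,0,0],[0,0,0],[0,0,0]],"grip":[1,1,1,1,1,1,1,1]}'
python3 - <<'E'
from h import *
np.set_printoptions(precision=4,suppress=True)
im,M=redfit('w5');s=snap('side','s5');o=manip.get_obs();p=o['tcp_pos'];print(p,o['wrist_force'],o['gripper_width'])
Z=p[2]-.0444+.105  # expected lid top
im=im[:,:,::-1].copy();s=s[:,:,::-1].copy()
for cam,I,MM in(('wrist',im,M),('side',s,None)):
  for r,z in((.0205,Z),(.0195,Z-.105)):
    k=w2px(cam,[[p[0]+r*np.cos(a),p[1]+r*np.sin(a),z] for a in np.linspace(0,6.28,40)],MM)
    cv2.polylines(I,[np.round(k*16).astype(np.int32)],True,(0,255,0),1,cv2.LINE_AA,4)
c=w2px('side',[p[0],p[1],Z-.05])[0].astype(int);print(c)
o=np.zeros((520,790,3),np.uint8)
o[:,:390]=cv2.resize(im[90:350,160:355],(390,520));o[:400,390:]=cv2.resize(s[c[1]-40:c[1]+40,c[0]-40:c[0]+40],(400,400),interpolation=cv2.INTER_CUBIC)
cv2.imwrite('pics/c5.png',o)
E
```

```text
t: 6.97
tcp_pos: [0.4234, 0.0527, 0.195]
tcp_rot: [179.8, 0.0, 125.0]
wrist_force: [-0.0, -0.2, -1.7]
gripper_width: 0.0382
grasp_force: 45.8
red [224 197  60  18 135] [252.9 201.7] [0.4339 0.0346 0.1   ]
red [ 216  213   79   89 5555] [255.1 257.5] [ 0.4731 -0.0174  0.1   ]
[0.4223 0.0523 0.1932] [ 0.5566 -0.6058 -0.9133] 0.0380252991767326
[164 155]
```

View pics/c5.png

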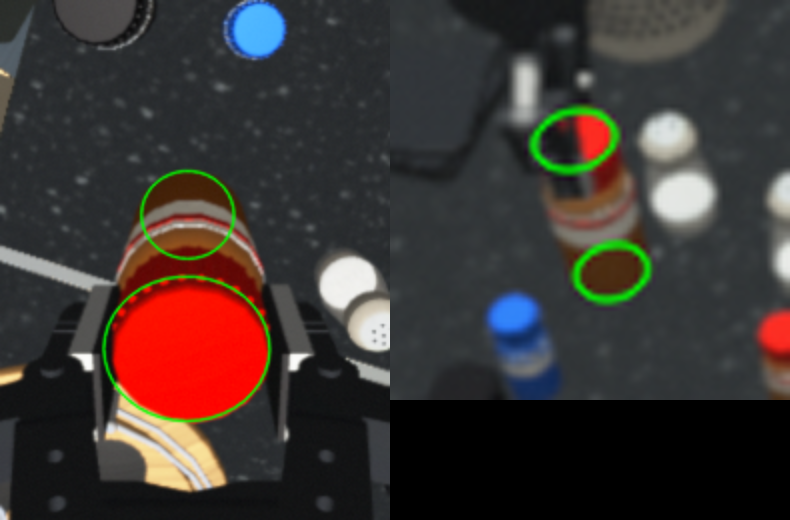

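The jar hangs upright and centred: lid at (188,350) in the wrist crop, with the overlay within about 2 px in both views. The jar's underside is 44 mm below the TCP. I carry it to just beyond the cup, where the wrist camera can see the cup.

```bash
python3 -m creep '{"translation":[[0,0,0.03],[0.0147,-0.039,0.055],[0.029,-0.079,0.055],[0.044,-0.118,0.055],[0.058,-0.158,0.055],[0.073,-0.197,0.055],[0.088,-0.237,0.055],[0.103,-0.276,0.055],[0.117,-0.316,0.055],[0.132,-0.355,0.055],[0.1465,-0.395,0.055],[0.1465,-0.395,0.055],[0.1465,-0.395,0.055],[0.1465,-0.395,0.055]],"twist":[[0,0,0],[0,0,0],[0,0,0],[0,0,0],[0,0,0],[0,0,0],[0,0,0],[0,0,0],[0,0,0],[0,0,0],[0,0,0],[0,0,0],[0,0,0],[0,0,0]],"grip":[1,1,1,1,1,1,1,1,1,1,1,1,1,1]}'
python3 - <<'E'
from h import *
np.set_printoptions(precision=4,suppress=True)
M=T('wrist');im=snap('wrist','w6');o=manip.get_obs();print(o['tcp_pos'],o['tcp_rot'],o['q'],o['gripper_width'])
for l in('empty_cup','handle'):
  for d in manip.search_frame('wrist',l): print(l,d['confidence'],(M@np.r_[d['location'],1])[:3])
I=im[:,:,::-1].copy(); C=np.array([.555,-.3225])
for r,z,col in((.0285,.083,(0,255,0)),(.024,.035,(255,0,255))):
    k=w2px('wrist',[[C[0]+r*np.cos(a),C[1]+r*np.sin(a),z] for a in np.linspace(0,6.28,40)],M)
    cv2.polylines(I,[np.round(k*16).astype(np.int32)],True,col,1,cv2.LINE_AA,4)
u=w2px('wrist',[[*C,.083]],M)[0];print(u)
x,y=np.clip(u.astype(int)-90,0,[332,204]);print(x,y)
cv2.imwrite('pics/c6.png',cv2.resize(I[y:y+180,x:x+180],(600,600),interpolation=cv2.INTER_CUBIC))
E
```

```text
t: 8.23
tcp_pos: [0.5683, -0.3433, 0.2464]
tcp_rot: [-179.9, -0.2, 124.8]
wrist_force: [0.3, -0.1, -0.6]
gripper_width: 0.0384
grasp_force: 46.0
[ 0.5687 -0.3423  0.247 ] [-179.9316   -0.1333  124.9062] [  6.7772  34.3166  31.7818  82.4917 -18.58    68.6029  75.822 ] 0.038377180598336114
empty_cup 0.65 [ 0.514  -0.2553  0.0354]
handle 0.71 [ 0.5143 -0.2599  0.0344]
[256.0559 147.66  ]
166 57
```

View pics/c6.png

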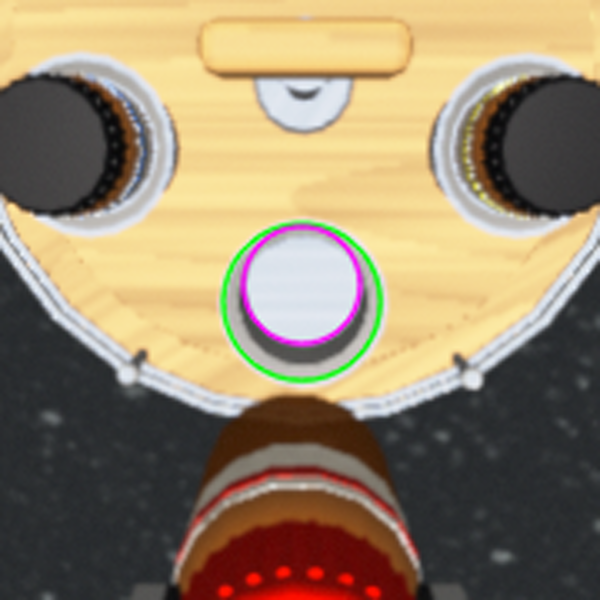

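The overlay sits on the cup: mouth centre at crop (302,302), floor at (302,287), both within about 1 px. So the cup is at (0.555, -0.3225). I move over it and lower to just above the rim.

```bash
python3 -m creep '{"translation":[[-0.0135,0.0205,0],[-0.0135,0.0205,-0.03],[-0.0135,0.0205,-0.07],[-0.0135,0.0205,-0.1],[-0.0135,0.0205,-0.112],[-0.0135,0.0205,-0.112],[-0.0135,0.0205,-0.112],[-0.0135,0.0205,-0.112]],"twist":[[0,0,0],[0,0,0],[0,0,0],[0,0,0],[0,0,0],[0,0,0],[0,0,0],[0,0,0]],"grip":[1,1,1,1,1,1,1,1]}'
python3 - <<'E'
from h import *
print(np.mean([ (manip.read_camera('wrist'),manip.get_obs()['tcp_pos'])[1] for _ in range(6)],0))
E
```

```text
t: 9.05
tcp_pos: [0.5567, -0.3228, 0.1388]
tcp_rot: [179.9, 0.1, 124.9]
wrist_force: [0.9, 0.1, 0.1]
gripper_width: 0.0381
grasp_force: 46.0
[ 0.55634405 -0.32263846  0.13808374]
```

```bash
python3 -m creep '{"translation":[[-0.001,0,-0.005],[-0.001,0,-0.01],[-0.001,0,-0.014],[-0.001,0,-0.018],[-0.001,0,-0.022],[-0.001,0,-0.026],[-0.001,0,-0.03]],"twist":[[0,0,0],[0,0,0],[0,0,0],[0,0,0],[0,0,0],[0,0,0],[0,0,0]],"grip":[1,1,1,1,1,1,1]}'
```

```text
t: 9.93
tcp_pos: [0.5549, -0.3223, 0.1062]
tcp_rot: [180.0, 0.0, 124.9]
wrist_force: [0.5, 1.4, -0.6]
gripper_width: 0.0384
grasp_force: 46.0
```

Jar bottom is at about 0.062, so it is inside the mouth with no force. I continue down.

```bash
python3 -m creep '{"translation":[[0,0,-0.004],[0,0,-0.008],[0,0,-0.012],[0,0,-0.016],[0,0,-0.02],[0,0,-0.024],[0,0,-0.026],[0,0,-0.026]],"twist":[[0,0,0],[0,0,0],[0,0,0],[0,0,0],[0,0,0],[0,0,0],[0,0,0],[0,0,0]],"grip":[1,1,1,1,1,1,1,1]}'
```

```text
t: 10.6
tcp_pos: [0.5545, -0.3222, 0.0801]
tcp_rot: [-180.0, -0.0, 124.9]
wrist_force: [1.7, 0.0, -0.8]
gripper_width: 0.0384
grasp_force: 45.9
```

```bash
python3 -m creep '{"translation":[[0,0,-0.001],[0,0,-0.002],[0,0,-0.003],[0,0,-0.003]],"twist":[[0,0,0],[0,0,0],[0,0,0],[0,0,0]],"grip":[1,1,1,1]}'
```

```text
t: 10.93
tcp_pos: [0.5555, -0.3231, 0.0794]
tcp_rot: [179.9, 0.1, 124.9]
wrist_force: [-3.0, 2.8, 19.7]
gripper_width: 0.0383
grasp_force: 47.9
```

The jar is on the floor at the expected height. I release it and rise.

```bash
python3 -m creep '{"translation":[[0,0,0.001],[0,0,0.001],[0,0,0.001],[0,0,0.001],[0,0,0.001],[0,0,0.001],[0,0,0.001],[0,0,0.001],[0,0,0.001],[0,0,0.03],[0,0,0.07],[0,0,0.11],[0,0,0.14],[0,0,0.14],[0,0,0.14]],"twist":[[0,0,0],[0,0,0],[0,0,0],[0,0,0],[0,0,0],[0,0,0],[0,0,0],[0,0,0],[0,0,0],[0,0,0],[0,0,0],[0,0,0],[0,0,0],[0,0,0],[0,0,0]],"grip":[1,-1,-1,-1,-1,-1,-1,-1,-1,-1,-1,-1,-1,-1,-1]}'
python3 - <<'E'
from h import *
np.set_printoptions(precision=4,suppress=True)
im,M=redfit('w7');o=manip.get_obs();print(o['tcp_pos'],o['q'])
for z in(.14,):
  n,_,st,ce=cv2.connectedComponentsWithStats(((im[...,0]>150)&(im[...,1]<80)).astype(np.uint8));i=st[1:,4].argmax()+1
  print('lid',st[i],px2w('wrist',ce[i],z,M),px2w('wrist',ce[i],.137,M), 'width mm expected px', np.ptp(w2px('wrist',[[.5555+.0205*np.cos(a),-.323+.0205*np.sin(a),z] for a in np.linspace(0,6.28,40)],M),axis=0))
# handle in earlier w6: M from tcp then
Mm=np.eye(4);Mm[:3,:3]=R.from_euler('xyz',[-179.93,-.13,124.9],degrees=True).as_matrix();Mm[:3,3]=[.5687,-.3423,.247];Mm=Mm@np.array(manip.camera_info('wrist')['mount'])
f=lambda x,y:(166+x/3.333-.35,57+y/3.333-.35)
print('handle',px2w('wrist',f(304,45),.167,Mm),px2w('wrist',f(304,45),.163,Mm),'cup',px2w('wrist',f(303,302),.083,Mm))
print('post',px2w('wrist',f(304,105),.035,Mm))
E
```

```text
t: 12.18
tcp_pos: [0.5554, -0.3227, 0.2193]
tcp_rot: [179.9, 0.1, 124.9]
wrist_force: [-0.1, 0.2, -1.2]
gripper_width: 0.0854
grasp_force: 0.0
red [ 234  162   42   44 1446] [254.1 183.5] [ 0.5597 -0.3301  0.1   ]
[ 0.5548 -0.3221  0.2178] [  4.9112  33.3791  31.5298  88.5283 -18.7932  63.408   75.6311]
lid [ 234  165   41   41 1303] [ 0.5541 -0.3219  0.14  ] [ 0.5546 -0.3226  0.137 ] width mm expected px [42.9626 41.1124]
handle [ 0.5104 -0.2563  0.167 ] [ 0.5102 -0.256   0.163 ] cup [ 0.5558 -0.3208  0.083 ]
post [ 0.5159 -0.2631  0.035 ]
```

The lid sits at 0.140 height, centred at about (0.5545, -0.322), so the jar is seated. Now I go over the axis at (0.5095, -0.2565), turn -90° and come down on the handle.

```bash
python3 -m creep '{"translation":[[-0.02,0.03,0],[-0.0455,0.066,0],[-0.0455,0.066,0],[-0.0455,0.066,0],[-0.0455,0.066,0],[-0.0455,0.066,0],[-0.0455,0.066,0],[-0.0455,0.066,0],[-0.0455,0.066,0],[-0.0455,0.066,0],[-0.0455,0.066,0],[-0.0455,0.066,0],[-0.0455,0.066,0],[-0.0455,0.066,0],[-0.0455,0.066,0],[-0.0455,0.066,0]],"twist":[[0,0,-7],[0,0,-14],[0,0,-21],[0,0,-28],[0,0,-35],[0,0,-42],[0,0,-49],[0,0,-56],[0,0,-63],[0,0,-70],[0,0,-77],[0,0,-84],[0,0,-90],[0,0,-90],[0,0,-90],[0,0,-90]],"grip":[-1,-1,-1,-1,-1,-1,-1,-1,-1,-1,-1,-1,-1,-1,-1,-1]}'
python3 - <<'E'
from h import *
np.set_printoptions(precision=4,suppress=True)
M=T('wrist');im=snap('wrist','w8');o=manip.get_obs();print(o['tcp_pos'],o['tcp_rot'],o['q'])
# wood-coloured bar: predicted outline vs mask near it
b=[.5095,-.2565]; print('pred bar centre px',w2px('wrist',[[*b,.167],[*b,.143]],M))
E
```

```text
t: 13.57
tcp_pos: [0.509, -0.2562, 0.2171]
tcp_rot: [-180.0, 0.0, 35.1]
wrist_force: [-0.4, 0.8, 0.8]
gripper_width: 0.0852
grasp_force: 0.0
[ 0.5091 -0.2563  0.2173] [-179.9722    0.0216   35.1021] [-16.2584  34.4567  56.9064 100.3308 -32.0722  63.171   -3.6698]
pred bar centre px [[257.0443 194.5731]
 [256.9046 186.5483]]
```

```bash
python3 -m creep '{"translation":[[0,0,-0.03],[0,0,-0.06],[0,0,-0.08],[0,0,-0.1],[0,0,-0.112],[0,0,-0.112],[0,0,-0.112],[0,0,-0.112],[0,0,-0.112],[0,0,-0.112],[0,0,-0.112],[0,0,-0.112],[0,0,-0.112],[0,0,-0.112],[0,0,-0.112],[0,0,-0.112]],"twist":[[0,0,0],[0,0,0],[0,0,0],[0,0,0],[0,0,0],[0,0,0],[0,0,0],[0,0,0],[0,0,0],[0,0,0],[0,0,0],[0,0,0],[0,0,0],[0,0,0],[0,0,0],[0,0,0]],"grip":[-1,-1,-1,-1,-1,-1,1,1,1,1,1,1,1,1,1,1]}' 45
```

```text
t: 14.95
tcp_pos: [0.5109, -0.2583, 0.1067]
tcp_rot: [179.7, -0.0, 34.9]
wrist_force: [7.9, -10.5, 0.3]
gripper_width: 0.0129
grasp_force: 50.5
```

Gripped, with a 13 N side load, so the axis lies about 2.5 mm further along the closing line. I shift to relieve that and turn -90°.

```bash
python3 -m creep '{"translation":[[0.0015,-0.0022,0],[0.0015,-0.0022,0],[0.0015,-0.0022,0],[0.0015,-0.0022,0],[0.0015,-0.0022,0],[0.0015,-0.0022,0]],"twist":[[0,0,0],[0,0,-4],[0,0,-9],[0,0,-15],[0,0,-20],[0,0,-20]],"grip":[1,1,1,1,1,1]}'
```

```text
t: 15.45
tcp_pos: [0.5108, -0.2581, 0.1066]
tcp_rot: [-179.9, -0.0, 14.6]
wrist_force: [-5.9, 7.8, 22.9]
gripper_width: 0.0131
grasp_force: 53.7
```

```bash
python3 -m creep '{"translation":[[-0.0005,0.0008,0.0015],[-0.0005,0.0008,0.0015],[-0.0005,0.0008,0.0015],[-0.0005,0.0008,0.0015],[-0.0005,0.0008,0.0015],[-0.0005,0.0008,0.0015],[-0.0005,0.0008,0.0015],[-0.0005,0.0008,0.0015],[-0.0005,0.0008,0.0015],[-0.0005,0.0008,0.0015],[-0.0005,0.0008,0.0015],[-0.0005,0.0008,0.0015],[-0.0005,0.0008,0.0015],[-0.0005,0.0008,0.0015],[-0.0005,0.0008,0.0015]],"twist":[[0,0,0],[0,0,-5],[0,0,-11],[0,0,-17],[0,0,-23],[0,0,-29],[0,0,-35],[0,0,-41],[0,0,-47],[0,0,-53],[0,0,-59],[0,0,-65],[0,0,-70],[0,0,-70],[0,0,-70]],"grip":[1,1,1,1,1,1,1,1,1,1,1,1,1,1,1]}'
python3 -c "
from station import manip;o=manip.get_obs();print(o['q'].round(1),o['wrist_torque'])"
```

```text
t: 16.7
tcp_pos: [0.5108, -0.2577, 0.1068]
tcp_rot: [180.0, -0.0, -55.1]
wrist_force: [5.5, -3.4, -9.8]
gripper_width: 0.0129
grasp_force: 51.1
[-19.5  54.6  69.9 106.3 -58.1  64.4 -72.2] [-0.75480462 -1.03790538 -0.06581147]
```

Turned 90°. Now I open, rise, rotate back +180° and regrip.

```bash
python3 -m creep '{"translation":[[0,0,-0.001],[0,0,-0.001],[0,0,-0.001],[0,0,-0.001],[0,0,-0.001],[0,0,-0.001],[0,0,0.03],[0,0,0.07],[0,0,0.1],[0,0,0.1],[0,0,0.1],[0,0,0.1],[0,0,0.1],[0,0,0.1],[0,0,0.1],[0,0,0.1],[0,0,0.1],[0,0,0.1],[0,0,0.1],[0,0,0.1]],"twist":[[0,0,0],[0,0,0],[0,0,0],[0,0,0],[0,0,0],[0,0,0],[0,0,0],[0,0,0],[0,0,0],[0,0,7],[0,0,14],[0,0,21],[0,0,28],[0,0,35],[0,0,42],[0,0,49],[0,0,56],[0,0,63],[0,0,70],[0,0,77]],"grip":[-1,-1,-1,-1,-1,-1,-1,-1,-1,-1,-1,-1,-1,-1,-1,-1,-1,-1,-1,-1]}'
python3 -m creep '{"translation":[[0,0,0],[0,0,0],[0,0,0],[0,0,0],[0,0,0],[0,0,0],[0,0,0],[0,0,0],[0,0,0],[0,0,0],[0,0,0],[0,0,0],[0,0,0],[0,0,0],[0,0,0],[0,0,0],[0,0,0]],"twist":[[0,0,7],[0,0,14],[0,0,21],[0,0,28],[0,0,35],[0,0,42],[0,0,49],[0,0,56],[0,0,63],[0,0,70],[0,0,77],[0,0,84],[0,0,91],[0,0,98],[0,0,103],[0,0,103],[0,0,103]],"grip":[-1,-1,-1,-1,-1,-1,-1,-1,-1,-1,-1,-1,-1,-1,-1,-1,-1]}'
python3 - <<'E'
from h import *
np.set_printoptions(precision=4,suppress=True)
o=manip.get_obs();print(o['tcp_pos'],o['tcp_rot'],o['q'].round(1))
im,M=redfit('w9')
for c in('side','top'):
  a=snap(c,c+'9').astype(int);m=((a[...,0]>120)&(a[...,1]<90)&(a[...,2]<90)).astype(np.uint8)
  n,_,st,ce=cv2.connectedComponentsWithStats(m)
  for i in range(1,n):
    if st[i,4]>25: print(c,st[i],px2w(c,ce[i],.138))
E
```

```text
t: 18.37
tcp_pos: [0.5102, -0.2578, 0.2073]
tcp_rot: [180.0, -0.0, 22.3]
wrist_force: [0.2, -0.2, -0.3]
gripper_width: 0.0853
grasp_force: 0.0
t: 19.78
tcp_pos: [0.5101, -0.258, 0.2073]
tcp_rot: [180.0, -0.0, 124.7]
wrist_force: [0.2, -0.4, -0.1]
gripper_width: 0.0856
grasp_force: 0.0
[ 0.5101 -0.258   0.2073] [179.9899  -0.0002 124.7222] [ -0.6  26.8  30.4 100.1 -15.7  57.3  70.4]
red [ 147  163   49   47 1686] [171.  185.8] [ 0.4413 -0.3147  0.1   ]
side [ 84 159  16   8  89] [0.3328 0.2628 0.138 ]
side [198 177  10   9  77] [ 0.4437 -0.0482  0.138 ]
side [276 216  16  15 172] [ 0.4407 -0.3019  0.138 ]
top [173 185  12  11  56] [ 0.4769 -0.0224  0.138 ]
top [ 56 213  13  15 109] [0.3916 0.3277 0.138 ]
```

```bash
python3 -m creep '{"translation":[[0,0,-0.03],[0,0,-0.06],[0,0,-0.08],[0,0,-0.1],[0,0,-0.1],[0,0,-0.1],[0,0,-0.1],[0,0,-0.1],[0,0,-0.1],[0,0,-0.1],[0,0,-0.1],[0,0,-0.1],[0,0,-0.1],[0,0,-0.1],[0,0,-0.1],[0,0,-0.1]],"twist":[[0,0,0],[0,0,0],[0,0,0],[0,0,0],[0,0,0],[0,0,0],[0,0,0],[0,0,0],[0,0,0],[0,0,0],[0,0,0],[0,0,0],[0,0,0],[0,0,0],[0,0,0],[0,0,0]],"grip":[-1,-1,-1,-1,-1,-1,1,1,1,1,1,1,1,1,1,1]}' 45
python3 -m creep '{"translation":[[0,0,0],[0,0,0],[0,0,0],[0,0,0],[0,0,0],[0,0,0],[0,0,0],[0,0,0],[0,0,0],[0,0,0],[0,0,0],[0,0,0],[0,0,0],[0,0,0]],"twist":[[0,0,-4],[0,0,-9],[0,0,-14],[0,0,-19],[0,0,-24],[0,0,-29],[0,0,-34],[0,0,-39],[0,0,-44],[0,0,-49],[0,0,-54],[0,0,-58],[0,0,-58],[0,0,-58]],"grip":[1,1,1,1,1,1,1,1,1,1,1,1,1,1]}'
python3 - <<'E'
from h import *
np.set_printoptions(precision=4,suppress=True)
o=manip.get_obs();print(o['tcp_pos'],o['tcp_rot'],o['q'].round(1),o['wrist_force'])
a=snap('side','side10')
ai=a.astype(int);m=((ai[...,0]>120)&(ai[...,1]<90)&(ai[...,2]<90)).astype(np.uint8)
n,_,st,ce=cv2.connectedComponentsWithStats(m)
for i in range(1,n):
    if st[i,4]>25: print(st[i],px2w('side',ce[i],.138))
t=snap('top','top10');w=snap('wrist','w10')
I=np.zeros((600,800,3),np.uint8)
I[:400,:400]=cv2.resize(a[160:280,220:340],(400,400),interpolation=cv2.INTER_CUBIC)
I[:400,400:]=cv2.resize(t[133:233,208:308],(400,400),interpolation=cv2.INTER_CUBIC)
I[400:,:266]=cv2.resize(w,(266,200)); cv2.imwrite('pics/c10.png',I[:,:,::-1])
E
```

```text
t: 21.27
tcp_pos: [0.5107, -0.2575, 0.1077]
tcp_rot: [180.0, 0.0, 124.9]
wrist_force: [0.5, 2.0, 6.2]
gripper_width: 0.013
grasp_force: 44.7
t: 22.43
tcp_pos: [0.5114, -0.2574, 0.1077]
tcp_rot: [179.9, -0.0, 66.9]
wrist_force: [3.5, 2.4, 5.4]
gripper_width: 0.0125
grasp_force: 44.7
[ 0.5114 -0.2574  0.1077] [179.9096  -0.0291  66.9356] [ -7.4  38.4  42.2 105.7 -33.7  49.   28.5] [3.5081 2.4286 5.352 ]
[ 90 159  10   7  52] [0.3392 0.257  0.138 ]
[198 177  10   9  76] [ 0.4436 -0.0484  0.138 ]
[249 204  15  15 187] [ 0.4354 -0.2246  0.138 ]
```

View pics/c10.png

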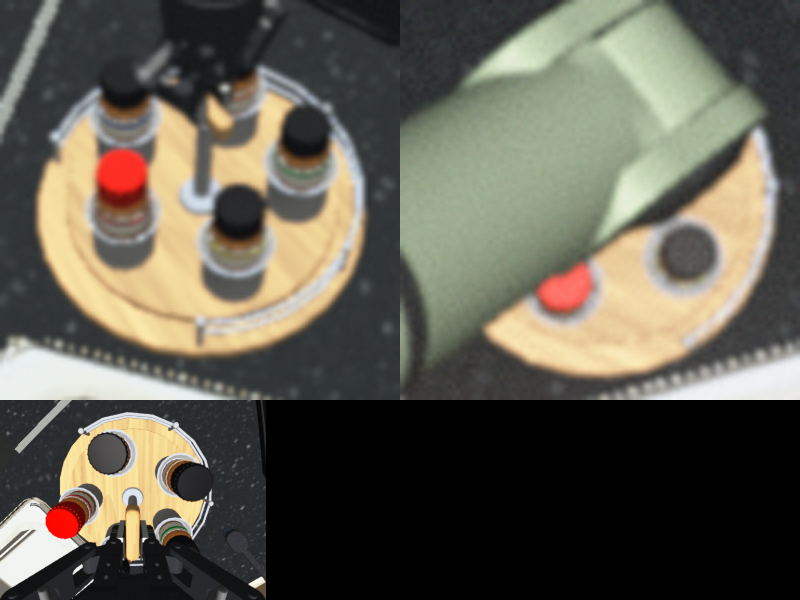

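The picture shows the red jar seated like its neighbours at (122,195), midway between the rail ends at (57,140) and (202,325). The fingers hold the handle bar. The cup is at about 156–157° and the front is at 155.6°. I hold briefly and hand in.

```bash
python3 -m creep '{"translation":[[0,0,0],[0,0,0],[0,0,0],[0,0,0],[0,0,0],[0,0,0]],"twist":[[0,0,-1],[0,0,-1],[0,0,-1],[0,0,-1],[0,0,-1],[0,0,-1]],"grip":[1,1,1,1,1,1]}' && python3 -c "
from station import manip;print(manip.hand_in())"
```

```text
t: 23.08
tcp_pos: [0.5114, -0.2574, 0.1077]
tcp_rot: [179.9, -0.1, 66.0]
wrist_force: [4.4, 2.0, 6.7]
gripper_width: 0.0128
grasp_force: 44.7
the job is handed in; nothing more can be done
None
```

I handed the job in at 23 s of the 72 s allowed, but got no verdict back: by my measurements the red-lidded jar is fully down in its cup and let go, the cup is within about 1° of the middle of the open front, and the gripper is closed on the handle at about 45 N.

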